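Put the used file back in the jeweller's rotary caddy

TASK

One of the three files lies on the black mat: it goes back into the caddy, into the cradle of the same colour as its handle. First turn the caddy by its steel post until that cradle squarely faces the white pointer and stays there, then lay the file flat and centred in both saddles of the cradle, and last push the green lock lever fully over. Leave the two files on the cork board, the jar and the pen tin where they are.

Things in the scene. Friction and masses are not known exactly. Their poses are not given: they have to be found in the camera images.
- deck (a joint): turn of the caddy's round wooden deck about its vertical axis (rad), counter-clockwise from above positive, stops at -2.5 and +2.5; stiff, it stays where it is left. 0: red cradle at the pointer; -2.094: yellow cradle at the pointer; +2.094: blue cradle at the pointer. Turning by the post takes about 3 N
- post_top (a point): centre of the top of the upright round steel post used to turn the deck: 18 mm diameter, 85 mm tall from the deck's top, its top 115 mm above the table, on a circle of 100 mm radius about the deck's axis, across from the red cradle
- caddy: fixed dark steel base of the caddy, disc of 310 mm diameter; its origin lies on the table on the deck's vertical axis. Its -x axis points from the deck's axis to the white pointer. The deck above it has 290 mm diameter, its top 30 mm above the table
- pointer (a point): top of the white pointer block on the caddy's base, 175 mm from the deck's axis, 44 mm above the table, on the robot's side of the caddy
- cradle_red (a point): red cradle on the turning deck: two U-shaped saddles (12 thick, 60 wide) at x=-55 and +55 mm; the file lies along its x axis, y points to the deck's axis or away. Origin midway between the saddles on the deck's top (30 mm above the table), 78 mm from the deck's axis. Saddle floors 25 mm above the origin; notch 44 mm wide, cheeks 13 mm high; fingers fit between the saddles
- cradle_yellow (a point): yellow cradle on the turning deck: two U-shaped saddles (12 thick, 60 wide) at x=-55 and +55 mm; the file lies along its x axis, y points to the deck's axis or away. Origin midway between the saddles on the deck's top (30 mm above the table), 78 mm from the deck's axis. Saddle floors 25 mm above the origin; notch 44 mm wide, cheeks 13 mm high; fingers fit between the saddles
- cradle_blue (a point): blue cradle on the turning deck: two U-shaped saddles (12 thick, 60 wide) at x=-55 and +55 mm; the file lies along its x axis, y points to the deck's axis or away. Origin midway between the saddles on the deck's top (30 mm above the table), 78 mm from the deck's axis. Saddle floors 25 mm above the origin; notch 44 mm wide, cheeks 13 mm high; fingers fit between the saddles
- lock (a joint): the caddy's green lock lever (rad): 0 leaning to the caddy's -x, 1.0 fully over to the caddy's +x; it stays where it is left
- lock_tip (a point): centre of the rounded tip of the green lock lever: a bar with a green grip of 20 mm diameter, 80 mm from pivot to this point, swinging in the caddy's x-z plane, left of the pointer as the robot sees it
- lock_pivot (a point): pivot of the lock lever, 40 mm above the table, between two black cheeks whose tops are 46 mm above the table; fixed to the caddy's base, so its axes are the caddy's
- file_red: file with a red handle lying along its x axis, 180 mm long: handle 28 wide x 24 high from x=-90 to +25 mm, then brass collar and steel blade 20 wide x 7 high to x=+90. Flat underside; origin mid-length on the underside: grip across the 28 mm at the origin. About 0.14 kg
- file_yellow: file with a yellow handle lying along its x axis, 180 mm long: handle 28 wide x 24 high from x=-90 to +25 mm, then brass collar and steel blade 20 wide x 7 high to x=+90. Flat underside; origin mid-length on the underside: grip across the 28 mm at the origin. About 0.14 kg
- file_blue: file with a blue handle lying along its x axis, 180 mm long: handle 28 wide x 24 high from x=-90 to +25 mm, then brass collar and steel blade 20 wide x 7 high to x=+90. Flat underside; origin mid-length on the underside: grip across the 28 mm at the origin. About 0.14 kg
- black_mat: fixed black rubber mat, 240 x 130 x 6 mm, origin at the centre of its underside; the file to be put away lies here
- cork_board: fixed cork board, 240 x 240 x 6 mm, origin at the centre of its underside; the two files on it stay here
- jar: glass jar with a white lid, 64 mm diameter, 75 mm tall, loose, origin at the centre of its underside
- pen_tin: open aluminium tin with pens, 72 mm diameter, 100 mm tall (pens to 160 mm), loose, origin at the centre of its underside
Mind the look-alikes: they are no part of the job. Of the things that look like the file_blue, the smaller one is meant.

How it is judged:
By the outcome, as a careful person would: the job done as asked, in the order asked, and still so for the second after the job is handed in, with the robot touching nothing.
It also fails if it takes over 72 s, if anything falls off the work surface, if the arm or the gripper's body presses on something with over 40 N, if the wrist force passes 120 N, or if a joint passes its speed limit or range.

ROBOT

A 6-joint arm with a two-finger parallel gripper is mounted at the origin on the work surface. World frame = base frame: x ahead of the robot, y to its left, z up, the work surface at z = 0. Lengths are in m, angles in degrees, forces in N, time in s.
With the tool pointing down it reaches from about 0.325 to 0.775 m from the base axis. Payload 5.5 kg.
Tool frame: the origin (TCP) lies at the very end of the fingers, on their centre line; the grasp point (between the pads) lies ctrl.hold_point_z behind it (ctrl.hold_point_z is the distance from the TCP to the grasp point, in m); z points along the fingers, x is the direction in which the jaws open and shut, and the axes are right-handed (so a half turn about z gives the same grasp; the last joint's range is limited). The gripper opens to 85 mm and grips with 20 to 120 N. Pads are 22 mm wide; open, the fingers measure 114 mm over their backs; the gripper's body (76 mm by 85 mm) begins 54 mm behind the grasp point. The pads swing forward as they close: fully open they stand 13 mm farther back than shut.
Start: joints at [66.824, 5.22, 70.514, -0, 104.267, -3.249], TCP at [0.205, 0.564, 0.231] pointing down, gripper open.
Joint ranges: [-164.24, 164.24], [-49.07, 125.15], [9.68, 141.18], [-86.29, 266.29], [3.28, 154.24], [-151.56, 151.56]. Speed limits (degrees/s): [147.25, 147.25, 172.46, 180, 180, 180].

INTERFACE

Orientations are given as [roll, pitch, yaw] about the fixed x, y, z axes, in that order (R = Rz(yaw) Ry(pitch) Rx(roll)).
In Python, from plant import ctrl gives the robot as it stands.
- The arm moves only by the tool move_arm, never from a script. Its argument "rows" is a list of rows, each an object of numbers: "x", "y", "z": the shift along the tool's x, y, z in mm; "spin": the turn about the tool's z in rad; "grip": the finger opening in mm, from 0 to 85.4. A call has 1 to 12 rows; each row shifts and turns the commanded pose from where the row before left it, along the tool's axes as they then stand; what a row does not reach is not made up. A row lasts 1/10 s, in which the tool goes at most 50 mm and 8.59 degrees, less where a joint would pass 70% of its speed; a pose out of reach is approached as far as the arm can. A call with a gripper value outside its range is refused whole. The fingers move at their own pace and stop on an object; "newtons" is the grip in N (left out, the last holds). Time passes only in rows, so rows that do not move let the fingers close. It gives the time, the measured TCP pose, the force and the opening at its end, in the units of the state.
- ctrl.read_state(): the state, without advancing time (a new reading comes with each control period).
- ctrl.get_image(name): name is "scene" or "top" or "wrist"; returns a dict with "color" (420x560x3 uint8, blue, green, red), "z_map" (420x560 float32, m along the optical axis (not along the pixel's ray), 0 where there is no reading), "fx", "fy", "cx", "cy" (pixels), "cam_to_world" (4x4, takes a point from camera to world coordinates); the wrist camera has in their place "mount" (4x4, takes a point from camera to tool coordinates, whose origin is the TCP and whose axes are the tool frame's). Camera axes: x right, y down, z forward; pixel columns grow to the right and rows downward; lengths in m; the calibration is good to about 2 mm. A picture is of the moment at which its call begins: read the wrist's pose just before it.
- ctrl.job_done(): hands the job in, once; it reports no verdict.
The state is a dict: "clock": time; "q": joint angles; "qd": joint speeds; "effort": joint torques, N m; "ee_pos": TCP position; "tool_rot": TCP orientation; "ft_force": force on the tool from outside, world axes, zero at the start; "wrist_torque": the same for the moment, N m; "finger_gap": opening from 0.0 (shut) to 1.0 (fully open).
Only numpy, scipy, OpenCV 4.12 (cv2) and the standard library are available. Lean on these libraries where they do the work, as an engineer would, in place of code of your own. Each camera call takes 0.05 s, during which the arm holds its last target. There are 200 camera calls.

## Working session

There is one attempt and no reset: what is moved stays moved. The work goes in short steps, Python scripts to look and compute and a tool call to move; the robot and the scene stay as the last step left them, time stands still between calls to the robot, and variables do not carry over. Pictures are saved under pics/ and viewed, about 8 in all and at most 12, crops included, and the job is handed in when it is done.

Besides the shell and the picture viewer there is one more tool, called after "Emit:" as name(argument=value, ...), one argument or row to a line, values as JSON. move_arm: Moves the arm, as the interface text tells. Its arguments: {"type":"object","properties":{"rows":{"type":"array","items":{"type":"object","properties":{"x":{"type":"number"},"y":{"type":"number"},"z":{"type":"number"},"spin":{"type":"number"},"grip":{"type":"number"}}}},"newtons":{"type":"number"}},"required":["rows"]}

```bash
mkdir -p pics; ls; cat > h.py <<'E'
import numpy as np, cv2
from plant import ctrl
def save(im,n): cv2.imwrite('pics/'+n+'.png',im['color'])
def xyz(im):
    z=im['z_map'];v,u=np.mgrid[:z.shape[0],:z.shape[1]]
    P=np.stack([(u-im['cx'])/im['fx']*z,(v-im['cy'])/im['fy']*z,z,np.ones_like(z)],-1)
    T=im['cam_to_world'] if 'cam_to_world' in im else None
    return (P@np.array(T).T)[...,:3]
E
python3 - <<'E'
from h import *
s=ctrl.read_state();print(s,ctrl.hold_point_z)
a=ctrl.get_image('top');b=ctrl.get_image('scene')
np.savez('i0.npz',t=a['color'],s=b['color'],tx=xyz(a),sx=xyz(b))
cv2.imwrite('pics/a.png',a['color']);cv2.imwrite('pics/b.png',b['color'])
print(a['cam_to_world'],b['cam_to_world'],a['fx'])
E
```

```text
pics
{'clock': 0.0, 'q': array([ 6.68245512e+01,  5.26279783e+00,  7.05825251e+01, -1.12718832e-03,
        1.04266591e+02, -3.24847843e+00]), 'qd': array([-0.00239804,  0.03110218,  0.03542659,  0.05969646,  0.06296404,
       -0.01698492]), 'effort': array([ 2.32955223e-03, -4.58745539e+01, -4.18008828e+01,  3.25733288e-05,
        1.19647678e-02, -3.95466009e-05]), 'ee_pos': array([0.20438663, 0.56381166, 0.23014775]), 'tool_rot': array([-1.79994749e+02,  1.11795713e-01,  7.00727580e+01]), 'ft_force': array([-0.07295269, -0.53512993, -0.22719623]), 'wrist_torque': array([0.00278733, 0.05370746, 0.00835434]), 'finger_gap': 1.001698439790267} 0.0187
[[ 2.56362188e-04 -9.87552178e-01  1.57291546e-01  2.83216545e-01]
 [-9.99996727e-01 -6.53569332e-04 -2.47357521e-03 -2.10872725e-02]
 [ 2.54558552e-03 -1.57290397e-01 -9.87549113e-01  1.25741495e+00]
 [ 0.00000000e+00  0.00000000e+00  0.00000000e+00  1.00000000e+00]] [[-0.12471505  0.75948627 -0.63845654  1.40831257]
 [ 0.99218799  0.09350171 -0.08258591  0.11629717]
 [-0.00302608 -0.64376862 -0.76521423  1.22790986]
 [ 0.          0.          0.          1.        ]] 458.41831412568735
```

View pics/a.png

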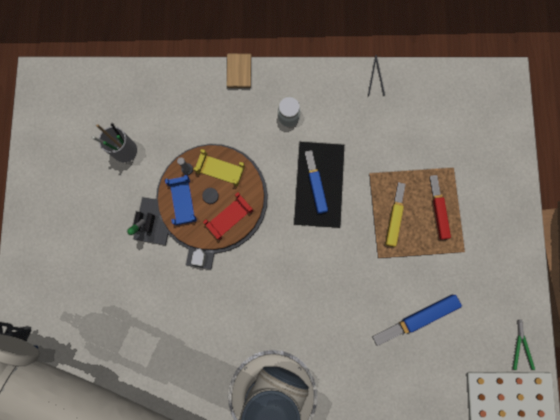

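View pics/b.png

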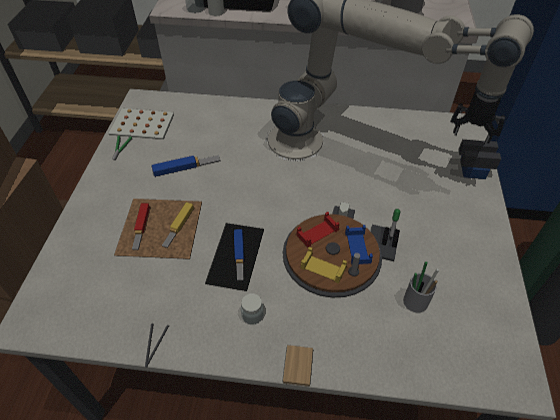

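Blue-file candidates in the top image are the one on the mat at (318,185) and a larger one on the table at (430,315). The smaller one, lying on the black mat, fits the description. Next I'll confirm it in a crop and measure everything.

```bash
cat > m.py <<'E'
from h import *
def comp(mask,mn=15):
    n,l,s,c=cv2.connectedComponentsWithStats(mask.astype(np.uint8))
    return [(l==i) for i in range(1,n) if s[i,4]>=mn]
def masks(bgr):
    h=cv2.cvtColor(bgr,cv2.COLOR_BGR2HSV);H,S,V=[h[...,i] for i in range(3)]
    k=(S>140)&(V>60)
    return dict(red=k&((H<6)|(H>174)),yellow=k&(H>22)&(H<35),blue=k&(H>100)&(H<125),green=(S>90)&(V>30)&(H>50)&(H<85))
E
python3 - <<'E'
from m import *
d=np.load('i0.npz')
for n,X in (('t','tx'),('s','sx')):
    im,P=d[n],d[X]
    for c,m in masks(im).items():
        for q in comp(m,25):
            p=P[q];p=p[np.isfinite(p).all(1)]
            v,u=np.argwhere(q).mean(0);r=cv2.minAreaRect(p[:,:2].astype(np.float32)*1000)
            print(n,c,q.sum(),'px',round(u),round(v),'mean',p.mean(0).round(4),'z',np.percentile(p[:,2],[5,95]).round(3),'rect',np.round(r[0]),np.round(r[1]),round(r[2]))
P=d['tx']
# deck: points at z~.03
z=P[...,2];q=(z>.024)&(z<.036);q[:130]=0;q[270:]=0;q[:,150:]&=True;q[:,285:]=0;q[:,:140]=0
l=max(comp(q),key=lambda m:m.sum());c,_=cv2.findContours(l.astype(np.uint8),0,1)[0:2]
h=cv2.convexHull(c[0])[:,0];e=P[h[:,1],h[:,0]][:,:2]
A=np.c_[2*e,np.ones(len(e))];s=np.linalg.lstsq(A,(e**2).sum(1),rcond=None)[0];print('deck',s[:2],np.sqrt(s[2]+s[0]**2+s[1]**2))
for nm,(u0,u1,v0,v1,z0,z1) in dict(post=(170,200,150,180,.1,.125),pointer=(185,215,245,275,.036,.05),lock=(120,165,205,245,.06,.14),cheek=(130,165,205,245,.042,.06)).items():
    w=P[v0:v1,u0:u1].reshape(-1,3);w=w[(w[:,2]>z0)&(w[:,2]<z1)];print(nm,len(w),w.mean(0).round(4),w.min(0).round(3),w.max(0).round(3))
print('hub',P[196,211])
t=d['t'];a=cv2.resize(t[130:280,110:260],(600,600),interpolation=2);b=cv2.resize(t[130:220,290:350],(200,300));b2=cv2.resize(t[285:350,365:465],(200,130))
o=np.zeros((600,800,3),np.uint8);o[:,:600]=a;o[:300,600:]=b;o[320:450,600:]=b2;cv2.imwrite('pics/c.png',o)
E
```

```text
t red 911 px 228 217 mean [0.4654 0.1185 0.05  ] z [0.028 0.066] rect [392.  53.] [261. 126.] 41
t red 477 px 442 218 mean [ 0.4644 -0.4565  0.0302] z [0.018 0.033] rect [ 406. -247.] [114. 502.] 16
t yellow 882 px 219 168 mean [0.6009 0.1486 0.0388] z [0.029 0.064] rect [601. 147.] [121.  60.] 71
t yellow 427 px 394 225 mean [ 0.4461 -0.3273  0.0317] z [0.024 0.033] rect [ 361. -207.] [ 90. 393.] 36
t blue 442 px 318 192 mean [ 0.5356 -0.1229  0.033 ] z [0.007 0.033] rect [434. -97.] [ 73. 330.] 76
t blue 800 px 181 200 mean [0.5102 0.2457 0.0462] z [0.029 0.063] rect [404. 154.] [412. 106.] 41
t blue 816 px 432 313 mean [ 0.2144 -0.4166  0.0351] z [0.028 0.036] rect [ 222. -255.] [474.  99.] 87
t green 25 px 119 138 mean [0.6616 0.3968 0.1143] z [0.082 0.138] rect [668. 404.] [32.  8.] 44
t green 29 px 109 145 mean [0.6374 0.4165 0.1336] z [0.092 0.164] rect [638. 417.] [10.  5.] 19
t green 68 px 133 229 mean [0.4226 0.3474 0.1224] z [0.028 0.124] rect [353. 179.] [422.  25.] 67
t green 107 px 517 352 mean [ 0.1106 -0.6425  0.0097] z [0.006 0.014] rect [ 111. -643.] [11. 86.] 76
t 
[... 1484 characters left out ...]
00. 1077.] [84. 18.] 35
s green 35 px 545 260 mean [ 0.1194  1.0906 -0.4472] z [-0.478 -0.417] rect [ 116. 1089.] [34. 21.] 36
s green 71 px 421 276 mean [0.6557 0.4115 0.1232] z [0.057 0.162] rect [1023.  270.] [ 10. 830.] 69
s green 37 px 414 280 mean [0.664  0.395  0.1116] z [0.082 0.137] rect [665. 395.] [12.  8.] 68
deck [0.52766067 0.17194713] 0.1443911052659107
post 50 [0.6012 0.2374 0.1129] [0.593 0.229 0.101] [0.612 0.246 0.119]
pointer 166 [0.3591 0.1996 0.0437] [0.34  0.184 0.036] [0.383 0.216 0.049]
lock 106 [0.4284 0.3525 0.1036] [0.411 0.345 0.061] [0.452 0.365 0.125]
cheek 176 [0.4574 0.3478 0.0465] [0.43  0.326 0.042] [0.481 0.376 0.06 ]
hub [0.52362792 0.16779595 0.03925741]
```

View pics/c.png

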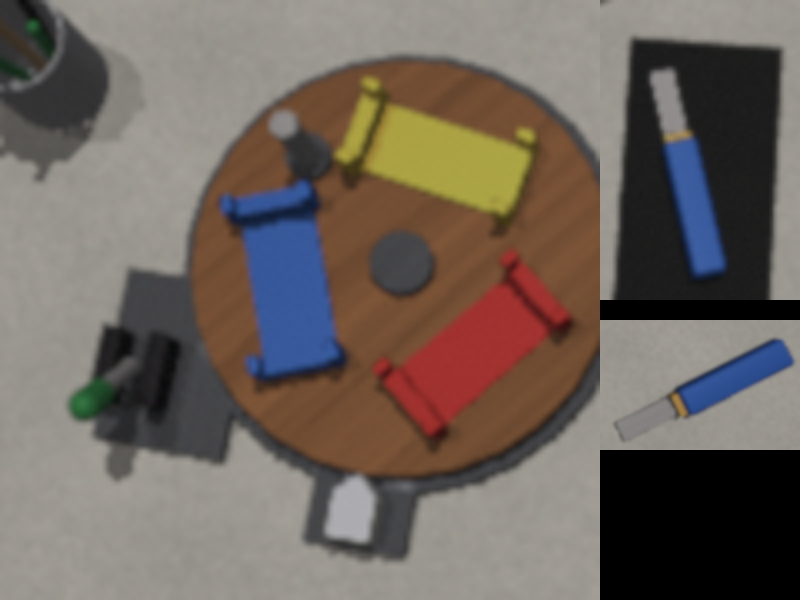

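The crop confirms it: the mat holds the small blue file (318,185), blade up-left, and the table one is visibly bigger. Next I'll refine the deck centre, the pointer and the file pose.

```bash
cat >> m.py <<'E'
def ray(im,uv,z):
    T=np.array(im['cam_to_world']);uv=np.atleast_2d(uv).astype(float)
    d=np.c_[(uv[:,0]-im['cx'])/im['fx'],(uv[:,1]-im['cy'])/im['fy'],np.ones(len(uv))]@T[:3,:3].T
    return T[:3,3]+d*((z-T[2,3])/d[:,2])[:,None]
def handle(im,near,z=.03):
    q=min(comp(masks(im['color'])['blue'],60),key=lambda m:np.hypot(*(np.argwhere(m).mean(0)[::-1]-near)))
    uv=np.argwhere(q)[:,::-1];p=ray(im,uv,z)[:,:2]*1000
    r=cv2.minAreaRect(p.astype(np.float32));b=cv2.boxPoints(r);e=[b[1]-b[0],b[2]-b[1]];e=max(e,key=np.linalg.norm)
    return np.array(r[0]),np.round(r[1],1),np.degrees(np.arctan2(e[1],e[0]))%180
def circ(e):
    for _ in range(6):
        s=np.linalg.lstsq(np.c_[2*e,np.ones(len(e))],(e**2).sum(1),rcond=None)[0];R=np.sqrt(s[2]+s[:2]@s[:2])
        r=abs(np.hypot(*(e-s[:2]).T)-R);e=e[r<=max(np.percentile(r,85),.0008)]
    return s[:2],R,r.max()
E
python3 - <<'E'
from m import *
a=ctrl.get_image('top');b=ctrl.get_image('scene')
for n,im,reg,fl,pp in (('t',a,(150,275,140,260),(318,192),(185,215,245,272)),('s',b,(275,390,205,300),(238,244),(333,356,200,218))):
    c=im['color'];h=cv2.cvtColor(c,cv2.COLOR_BGR2HSV)
    m=np.zeros(h.shape[:2],np.uint8);u0,u1,v0,v1=reg
    m[v0:v1,u0:u1]=((h[...,0]<22)&(h[...,1]>70)&(h[...,2]>30))[v0:v1,u0:u1]
    m=max(comp(m),key=lambda x:x.sum()).astype(np.uint8)
    k=cv2.convexHull(cv2.findContours(m,0,1)[0][0])[:,0]
    hull=np.zeros_like(m);cv2.fillConvexPoly(hull,k,1);ct=max(cv2.findContours(hull,0,1)[0],key=len)[:,0]
    print(n,'deck',circ(ray(im,ct,.03)[:,:2]))
    u0,u1,v0,v1=pp;w=(h[...,1]<40)&(h[...,2]>150);z=np.zeros_like(w);z[v0:v1,u0:u1]=w[v0:v1,u0:u1]
    uv=np.argwhere(z)[:,::-1];p=ray(im,uv,.044)[:,:2];print('ptr',len(p),p.mean(0),cv2.minAreaRect((p*1000).astype(np.float32)))
    print('file',handle(im,fl))
    q=masks(c)['green'];q=[x for x in comp(q,25) if np.hypot(*(np.argwhere(x).mean(0)[::-1]-((133,229) if n=='t' else (396,214))))<8][0];P=xyz(im)[q];print('green',np.median(P,0),P[:,2].max())
E
```

```text
t deck (array([0.52555474, 0.17027835]), np.float64(0.14453807798227222), np.float64(0.0007818601442009798))
ptr 225 [0.34778397 0.20117356] ((350.9312438964844, 193.28175354003906), (57.77609634399414, 78.04052734375), 0.01938173733651638)
file (array([ 536.71325684, -123.10870361]), array([112.1,  30. ]), np.float32(12.192207))
green [0.4241941  0.3511718  0.11351957] 0.12690850196774028
s deck (array([0.52995074, 0.16911524]), np.float64(0.14574654277415267), np.float64(0.0010273812930077508))
ptr 13 [0.36284185 0.19841572] ((360.61541748046875, 201.12872314453125), (20.161731719970703, 30.478506088256836), 24.941144943237305)
file (array([ 539.53363037, -124.48543549]), array([116.9,  26.7]), np.float32(12.152156))
green [0.43060067 0.35298649 0.10984414] 0.12336848949322343
```

Emit:
move_arm(
  rows=[
    {"x": -14.3, "y": 40.4, "grip": 45},
    {"x": -14.3, "y": 40.4, "grip": 45},
    {"x": -14.3, "y": 40.4, "grip": 45},
    {"x": -14.3, "y": 40.4, "grip": 45},
    {"x": -14.3, "y": 40.4, "grip": 45},
    {"x": -14.3, "y": 40.4, "grip": 45},
    {"x": -14.3, "y": 40.4, "grip": 45},
    {"x": -14.3, "y": 40.4, "grip": 45},
    {"x": -14.3, "y": 40.4, "grip": 45},
    {"x": -14.3, "y": 40.4, "grip": 45},
    {"x": -14.3, "y": 40.4, "grip": 45},
    {"x": -14.3, "y": 40.4, "grip": 45},
  ],
  newtons=40,
)

```text
invalid input
```

Emit:
move_arm(
  rows=[
    {"spin": 0.1469},
    {"spin": 0.1469},
    {"spin": 0.1469},
    {"spin": 0.1469},
    {"spin": 0.1469},
    {"spin": 0.1469},
    {"spin": 0.1469},
    {"spin": 0.1469},
    {"spin": 0.1469},
    {"spin": 0.1469},
    {"spin": 0.1469},
    {"spin": 0.1469},
  ],
)

```text
invalid input
```

Emit:
move_arm(
  rows=[
    {"spin": 0.1469},
    {"spin": 0.1469},
    {},
    {},
  ],
)

```text
invalid input
```

Emit:
move_arm(
  rows=[
    {"x": -14.3, "y": 40.4, "z": 0, "spin": 0, "grip": 45},
    {"x": -14.3, "y": 40.4, "z": 0, "spin": 0, "grip": 45},
    {"x": -14.3, "y": 40.4, "z": 0, "spin": 0, "grip": 45},
    {"x": -14.3, "y": 40.4, "z": 0, "spin": 0, "grip": 45},
    {"x": -14.3, "y": 40.4, "z": 0, "spin": 0, "grip": 45},
    {"x": -14.3, "y": 40.4, "z": 0, "spin": 0, "grip": 45},
    {"x": -14.3, "y": 40.4, "z": 0, "spin": 0, "grip": 45},
    {"x": -14.3, "y": 40.4, "z": 0, "spin": 0, "grip": 45},
    {"x": -14.3, "y": 40.4, "z": 0, "spin": 0, "grip": 45},
    {"x": -14.3, "y": 40.4, "z": 0, "spin": 0, "grip": 45},
    {"x": -14.3, "y": 40.4, "z": 0, "spin": 0, "grip": 45},
    {"x": -14.3, "y": 40.4, "z": 0, "spin": 0, "grip": 45},
  ],
  newtons=40,
)

```text
clock: 1.4
ee_pos: [0.6029, 0.2362, 0.231]
tool_rot: [-180.0, 0.0, 70.1]
ft_force: [0.0, 0.6, 0.1]
finger_gap: 0.529
```

Emit:
move_arm(
  rows=[
    {"x": 0, "y": 0, "z": 0, "spin": 0.1469, "grip": 45},
    {"x": 0, "y": 0, "z": 0, "spin": 0.1469, "grip": 45},
    {"x": 0, "y": 0, "z": 0, "spin": 0.1469, "grip": 45},
    {"x": 0, "y": 0, "z": 0, "spin": 0.1469, "grip": 45},
    {"x": 0, "y": 0, "z": 0, "spin": 0.1469, "grip": 45},
    {"x": 0, "y": 0, "z": 0, "spin": 0.1469, "grip": 45},
    {"x": 0, "y": 0, "z": 0, "spin": 0.1469, "grip": 45},
    {"x": 0, "y": 0, "z": 0, "spin": 0.1469, "grip": 45},
    {"x": 0, "y": 0, "z": 0, "spin": 0.1469, "grip": 45},
    {"x": 0, "y": 0, "z": 0, "spin": 0.1469, "grip": 45},
    {"x": 0, "y": 0, "z": 0, "spin": 0.1469, "grip": 45},
    {"x": 0, "y": 0, "z": 0, "spin": 0.1469, "grip": 45},
  ],
)

```text
clock: 2.6
ee_pos: [0.6017, 0.2375, 0.2309]
tool_rot: [180.0, 0.0, -31.3]
ft_force: [0.0, -0.4, 0.3]
finger_gap: 0.529
```

Emit:
move_arm(
  rows=[
    {"x": 0, "y": 0, "z": 0, "spin": 0.1469, "grip": 45},
    {"x": 0, "y": 0, "z": 0, "spin": 0.1469, "grip": 45},
    {"x": 0, "y": 0, "z": 0, "spin": 0, "grip": 45},
    {"x": 0, "y": 0, "z": 0, "spin": 0, "grip": 45},
  ],
)

```text
clock: 3.0
ee_pos: [0.6018, 0.2375, 0.231]
tool_rot: [180.0, 0.0, -47.5]
ft_force: [0.2, -0.5, 0.5]
finger_gap: 0.527
```

```bash
cat >> m.py <<'E'
from scipy.spatial.transform import Rotation as R
def wrist():
    s=ctrl.read_state();w=ctrl.get_image('wrist')
    T=np.eye(4);T[:3,:3]=R.from_euler('xyz',s['tool_rot'],degrees=True).as_matrix();T[:3,3]=s['ee_pos']
    w['cam_to_world']=T@np.array(w['mount']);return s,w
E
python3 - <<'E'
from m import *
s,w=wrist();print(s['ee_pos'],s['tool_rot'])
save(w,'d')
P=xyz(w);q=(P[...,2]>.108)&(P[...,2]<.122)&(np.hypot(P[...,0]-.601,P[...,1]-.237)<.03)
for k in comp(q):print('post',k.sum(),P[k].mean(0),P[k].min(0),P[k].max(0),circ(P[k][:,:2]) if 0 else '')
E
```

```text
[0.60175619 0.23751746 0.23101213] [ 1.79977805e+02  9.66466792e-03 -4.75358350e+01]
post 454 [0.60199668 0.23671414 0.1155214 ] [0.59268971 0.22719903 0.10807666] [0.6106122  0.24530204 0.11849208]
```

View pics/d.png

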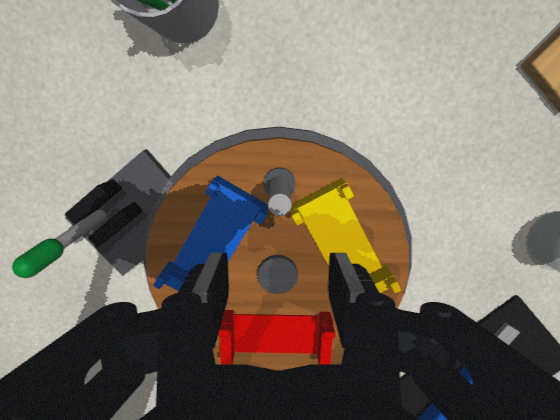

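The wrist view shows the post at (280,204), centred between the fingers, with red below and the lock lever at left (40,258). Now I go down and grip.

Emit:
move_arm(
  rows=[
    {"x": 0, "y": 0, "z": 30, "spin": 0, "grip": 45},
    {"x": 0, "y": 0, "z": 30, "spin": 0, "grip": 45},
    {"x": 0, "y": 0, "z": 30, "spin": 0, "grip": 45},
    {"x": 0, "y": 0, "z": 30, "spin": 0, "grip": 45},
    {"x": 0, "y": 0, "z": 30, "spin": 0, "grip": 45},
    {"x": 0, "y": 0, "z": 0, "spin": 0, "grip": 0},
    {"x": 0, "y": 0, "z": 0, "spin": 0, "grip": 0},
    {"x": 0, "y": 0, "z": 0, "spin": 0, "grip": 0},
    {"x": 0, "y": 0, "z": 0, "spin": 0, "grip": 0},
    {"x": 0, "y": 0, "z": 0, "spin": 0, "grip": 0},
    {"x": 0, "y": 0, "z": 0, "spin": 0, "grip": 0},
    {"x": 0, "y": 0, "z": 0, "spin": 0, "grip": 0},
  ],
  newtons=40,
)

```text
clock: 4.25
ee_pos: [0.6015, 0.2371, 0.0811]
tool_rot: [179.9, 0.0, -47.8]
ft_force: [-1.5, -2.8, -10.0]
finger_gap: 0.198
```

```bash
python3 - <<'E'
from m import *
s=ctrl.read_state();print(s['ee_pos'],s['tool_rot'],s['finger_gap'],s['ft_force'])
c=np.array([.527,.1698]);d=s['ee_pos'][:2]-c;print(np.hypot(*d),np.degrees(np.arctan2(d[1],d[0])))
E
```

```text
[0.60150006 0.23714448 0.08109243] [ 1.79931483e+02  4.29661274e-03 -4.77670607e+01] 0.19818098592476996 [ -1.51607122  -2.80233188 -10.03135403]
0.10042677612071198 42.11206848546544
```

Emit:
move_arm(
  rows=[
    {"x": -7, "y": 0.24, "z": 0, "spin": -0.07, "grip": 0},
    {"x": -7, "y": 0.24, "z": 0, "spin": -0.07, "grip": 0},
    {"x": -7, "y": 0.24, "z": 0, "spin": -0.07, "grip": 0},
    {"x": -7, "y": 0.24, "z": 0, "spin": -0.07, "grip": 0},
    {"x": -7, "y": 0.24, "z": 0, "spin": -0.07, "grip": 0},
    {"x": -7, "y": 0.24, "z": 0, "spin": -0.07, "grip": 0},
    {"x": -7, "y": 0.24, "z": 0, "spin": -0.07, "grip": 0},
    {"x": -7, "y": 0.24, "z": 0, "spin": -0.07, "grip": 0},
  ],
)

```text
clock: 5.05
ee_pos: [0.5549, 0.2666, 0.0811]
tool_rot: [-180.0, -0.1, -15.5]
ft_force: [0.3, -2.3, -10.4]
finger_gap: 0.198
```

```bash
python3 - <<'E'
from m import *
s=ctrl.read_state();print(s['ee_pos'],s['tool_rot'],s['finger_gap'],s['ft_force'])
c=np.array([.527,.1698]);d=s['ee_pos'][:2]-c;print(np.hypot(*d),np.degrees(np.arctan2(d[1],d[0])))
E
```

```text
[0.55492762 0.26655125 0.08108169] [-1.79995641e+02 -5.01777897e-02 -1.55397134e+01] 0.19814483830448454 [  0.30579614  -2.325751   -10.37190321]
0.10070131937088138 73.89901237044712
```

Emit:
move_arm(
  rows=[
    {"x": -7, "y": 0.24, "z": 0, "spin": -0.07, "grip": 0},
    {"x": -7, "y": 0.24, "z": 0, "spin": -0.07, "grip": 0},
    {"x": -7, "y": 0.24, "z": 0, "spin": -0.07, "grip": 0},
    {"x": -7, "y": 0.24, "z": 0, "spin": -0.07, "grip": 0},
    {"x": -7, "y": 0.24, "z": 0, "spin": -0.07, "grip": 0},
    {"x": -7, "y": 0.24, "z": 0, "spin": -0.07, "grip": 0},
    {"x": -7, "y": 0.24, "z": 0, "spin": -0.07, "grip": 0},
    {"x": -7, "y": 0.24, "z": 0, "spin": -0.07, "grip": 0},
    {"x": -7, "y": 0.24, "z": 0, "spin": -0.07, "grip": 0},
    {"x": 0, "y": 0, "z": 0, "spin": 0, "grip": 0},
    {"x": 0, "y": 0, "z": 0, "spin": 0, "grip": 0},
  ],
)

```text
clock: 6.15
ee_pos: [0.4923, 0.2646, 0.081]
tool_rot: [-179.9, 0.0, 20.3]
ft_force: [-1.8, 0.9, -11.7]
finger_gap: 0.197
```

```bash
python3 - <<'E'
from m import *
s,w=wrist();save(w,'e');a=ctrl.get_image('top');print(s['ee_pos'],s['tool_rot'],s['finger_gap'],s['ft_force'])
c=np.array([.527,.1698]);d=s['ee_pos'][:2]-c;print(np.hypot(*d),np.degrees(np.arctan2(d[1],d[0])))
b=ctrl.get_image('scene')
o=np.hstack([cv2.resize(a['color'][150:290,120:280],(400,350),interpolation=2),cv2.resize(b['color'][190:310,270:410],(400,343),interpolation=2)[:343]]) if 0 else np.zeros((350,800,3),np.uint8)
o[:,:400]=cv2.resize(a['color'][150:290,120:280],(400,350),interpolation=2);o[:343,400:]=cv2.resize(b['color'][190:310,270:410],(400,343),interpolation=2)
cv2.imwrite('pics/f.png',o)
E
```

```text
[0.49231094 0.26461995 0.08104862] [-1.79937953e+02  3.58797239e-02  2.03452665e+01] 0.1969239809411074 [ -1.76664941   0.9465056  -11.65815121]
0.10096610645921392 110.09460921878556
```

View pics/f.png

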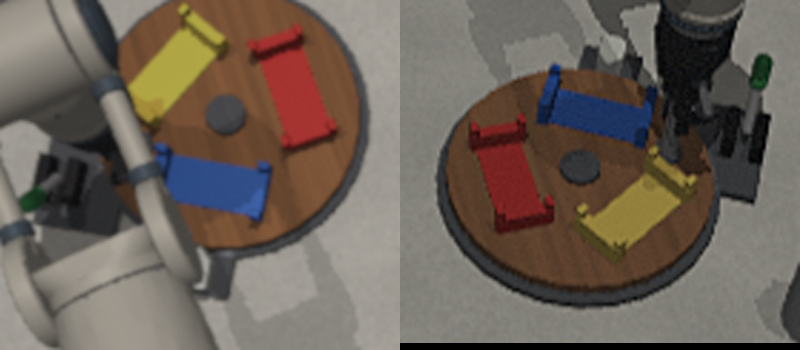

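Emit:
move_arm(
  rows=[
    {"x": 0, "y": 0, "z": 0, "spin": 0, "grip": 45},
    {"x": 0, "y": 0, "z": 0, "spin": 0, "grip": 45},
    {"x": 0, "y": 0, "z": 0, "spin": 0, "grip": 45},
    {"x": 0, "y": 0, "z": 0, "spin": 0, "grip": 45},
    {"x": 0, "y": 0, "z": -30, "spin": 0, "grip": 45},
    {"x": 0, "y": 0, "z": -30, "spin": 0, "grip": 45},
    {"x": 0, "y": 0, "z": -30, "spin": 0, "grip": 45},
    {"x": 0, "y": 0, "z": -30, "spin": 0, "grip": 45},
    {"x": 0, "y": 0, "z": -30, "spin": 0, "grip": 45},
  ],
)

```text
clock: 7.2
ee_pos: [0.493, 0.2641, 0.2333]
tool_rot: [180.0, -0.1, 20.4]
ft_force: [2.0, 0.3, 0.5]
finger_gap: 0.527
```

Emit:
move_arm(
  rows=[
    {"x": -6.67, "y": 42.74, "z": 0, "spin": 0, "grip": 70},
    {"x": -6.67, "y": 42.74, "z": 0, "spin": 0, "grip": 70},
    {"x": -6.67, "y": 42.74, "z": 0, "spin": 0, "grip": 70},
    {"x": -6.67, "y": 42.74, "z": 0, "spin": 0, "grip": 70},
    {"x": -6.67, "y": 42.74, "z": 0, "spin": 0, "grip": 70},
    {"x": -6.67, "y": 42.74, "z": 0, "spin": 0, "grip": 70},
    {"x": -6.67, "y": 42.74, "z": 0, "spin": 0, "grip": 70},
    {"x": -6.67, "y": 42.74, "z": 0, "spin": 0, "grip": 70},
    {"x": -6.67, "y": 42.74, "z": 0, "spin": 0, "grip": 70},
  ],
)

```text
clock: 8.1
ee_pos: [0.5711, -0.1193, 0.2322]
tool_rot: [179.9, -0.1, 20.4]
ft_force: [1.0, 0.2, 0.5]
finger_gap: 0.816
```

Emit:
move_arm(
  rows=[
    {"x": 0, "y": 0, "z": 0, "spin": 0.1427, "grip": 70},
    {"x": 0, "y": 0, "z": 0, "spin": 0.1427, "grip": 70},
    {"x": 0, "y": 0, "z": 0, "spin": 0.1427, "grip": 70},
    {"x": 0, "y": 0, "z": 0, "spin": 0.1427, "grip": 70},
    {"x": 0, "y": 0, "z": 0, "spin": 0.1427, "grip": 70},
    {"x": 0, "y": 0, "z": 0, "spin": 0.1427, "grip": 70},
    {"x": 0, "y": 0, "z": 0, "spin": 0.1427, "grip": 70},
    {"x": 0, "y": 0, "z": 0, "spin": 0.1427, "grip": 70},
    {"x": 0, "y": 0, "z": 0, "spin": 0.1427, "grip": 70},
    {"x": 0, "y": 0, "z": 0, "spin": 0.1427, "grip": 70},
    {"x": 0, "y": 0, "z": 0, "spin": 0.1427, "grip": 70},
    {"x": 0, "y": 0, "z": 0, "spin": 0.1427, "grip": 70},
  ],
)

```text
clock: 9.3
ee_pos: [0.571, -0.1176, 0.232]
tool_rot: [-179.9, -0.0, -78.0]
ft_force: [-0.3, 0.5, 0.3]
finger_gap: 0.82
```

```bash
python3 - <<'E'
from m import *
s,w=wrist();a=ctrl.get_image('top');print(s['ee_pos'],s['tool_rot'],s['finger_gap'])
np.savez('i1.npz',w=w['color'],wx=xyz(w),t=a['color'],tx=xyz(a))
o=np.zeros((480,800,3),np.uint8);o[:420,:400]=w['color'][:,80:480];o[:,400:]=cv2.resize(a['color'][150:270,150:250],(400,480),interpolation=2)
cv2.imwrite('pics/g.png',o)
# wrist: file handle
P=xyz(w)
for q in comp(masks(w['color'])['blue'],200):
    p=P[q];print('w blue',q.sum(),np.argwhere(q).mean(0)[::-1],np.median(p,0),'rect',cv2.minAreaRect((p[abs(p[:,2]-.03)<.006][:,:2]*1000).astype(np.float32)) if (abs(p[:,2]-.03)<.006).sum()>50 else '')
# top: blue cradle
for q in comp(masks(a['color'])['blue'],200):
    p=xyz(a)[q];print('t blue',np.argwhere(q).mean(0)[::-1],np.median(p,0))
    f=p[p[:,2]<.042];t=p[p[:,2]>.045]
    for g in(f,t):
        if len(g)>30:
            g=g[:,:2]*1000;g=g[np.hypot(*(g-np.median(g,0)).T)<90];print(len(g),g.mean(0),cv2.minAreaRect(g.astype(np.float32)))
E
```

```text
[ 0.57098239 -0.11755267  0.23202178] [-1.79928409e+02 -4.83067771e-02 -7.80486742e+01] 0.8199069947825055
w blue 2835 [277.42328042 208.04303351] [ 0.54347633 -0.12284933  0.03067328] rect ((539.14013671875, -124.0709228515625), (113.75234985351562, 27.544506072998047), 11.864233016967773)
w blue 1789 [ 15.12912241 251.08608161] [0.44929997 0.12707893 0.05153687] rect ((433.6490173339844, 140.48330688476562), (40.83661651611328, 73.23157501220703), 87.89313507080078)
t blue [316.75167785 185.84563758] [ 0.5545616  -0.12002582  0.02945642]
298 [ 554.45900713 -119.60407026] ((553.7606201171875, -121.30357360839844), (83.77525329589844, 32.89816665649414), 12.338395118713379)
t blue [203.34226553 223.19610231] [0.45008966 0.1882376  0.03322793]
613 [450.10651114 188.7723624 ] ((447.1649475097656, 181.46405029296875), (112.1400146484375, 50.65798568725586), 80.6341323852539)
109 [438.18196187 131.27882219] ((438.58929443359375, 132.31900024414062), (12.870537757873535, 54.65254592895508), 79.51289367675781)
t blue [432.15808824 312.71446078] [ 0.21365954 -0.41685007  0.03210758]
810 [ 214.19301076 -417.45352496] ((214.26841735839844, -418.8126525878906), (37.38803482055664, 151.4322052001953), 25.887802124023438)
t blue [ 13.5 369.5] [0.07518292 0.65330787 0.05022584]
217 [ 74.83282821 654.1227781 ] ((74.92646789550781, 654.5113525390625), (69.6635971069336, 18.35163688659668), 89.65739440917969)
```

View pics/g.png

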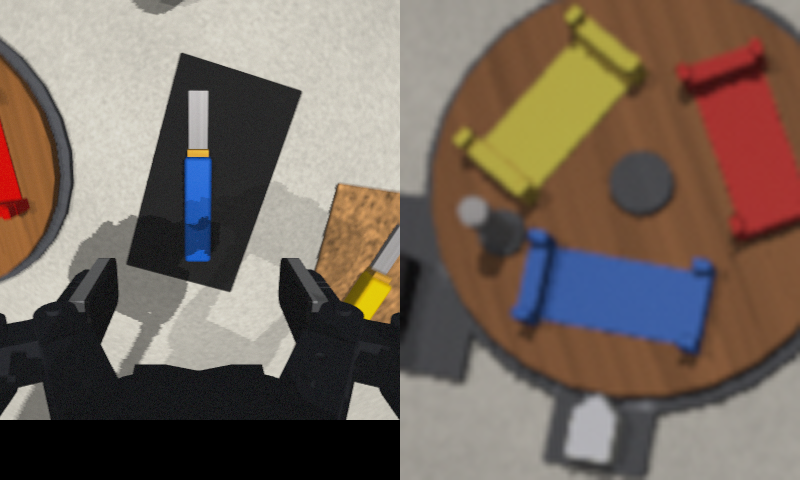

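Everything lines up: the file is along tool y below the TCP, and the blue cradle lies at the pointer in the top view. Now I descend and grip, while the stored images give the pointer alignment.

Emit:
move_arm(
  rows=[
    {"x": 0, "y": 0, "z": 35, "spin": 0, "grip": 60},
    {"x": 0, "y": 0, "z": 35, "spin": 0, "grip": 60},
    {"x": 0, "y": 0, "z": 35, "spin": 0, "grip": 60},
    {"x": 0, "y": 0, "z": 35, "spin": 0, "grip": 60},
    {"x": 0, "y": 0, "z": 35, "spin": 0, "grip": 60},
    {"x": 0, "y": 0, "z": 30, "spin": 0, "grip": 60},
    {"x": 0, "y": 0, "z": 17, "spin": 0, "grip": 60},
    {"x": 0, "y": 0, "z": 0, "spin": 0, "grip": 60},
  ],
)

```text
clock: 10.2
ee_pos: [0.5687, -0.1168, 0.0059]
tool_rot: [179.7, 0.1, -77.5]
ft_force: [-0.0, -0.2, 0.3]
finger_gap: 0.7
```

Emit:
move_arm(
  rows=[
    {"x": 0, "y": 0, "z": 0, "spin": 0, "grip": 0},
    {"x": 0, "y": 0, "z": 0, "spin": 0, "grip": 0},
    {"x": 0, "y": 0, "z": 0, "spin": 0, "grip": 0},
    {"x": 0, "y": 0, "z": 0, "spin": 0, "grip": 0},
    {"x": 0, "y": 0, "z": 0, "spin": 0, "grip": 0},
    {"x": 0, "y": 0, "z": 0, "spin": 0, "grip": 0},
    {"x": 0, "y": 0, "z": 0, "spin": 0, "grip": 0},
    {"x": 0, "y": 0, "z": 0, "spin": 0, "grip": 0},
  ],
  newtons=50,
)

```text
clock: 11.0
ee_pos: [0.5722, -0.1178, 0.0117]
tool_rot: [-179.8, -0.1, -77.7]
ft_force: [-0.6, -0.5, 5.9]
finger_gap: 0.316
```

```bash
python3 - <<'E'
from m import *
d=np.load('i1.npz');im=ctrl.get_image('top');c=d['t'];P=d['tx'];h=cv2.cvtColor(c,cv2.COLOR_BGR2HSV)
w=np.zeros(h.shape[:2],bool);w[246:268,188:208]=((h[...,1]<45)&(h[...,2]>120))[246:268,188:208]
q=max(comp(w),key=lambda m:m.sum());uv=np.argwhere(q)[:,::-1];p=ray(im,uv,.044)[:,:2]*1000
print('ptr',q.sum(),p.mean(0),cv2.minAreaRect(p.astype(np.float32)))
hb=np.zeros(h.shape[:2],bool);hb[185:207,200:222]=((h[...,2]<75)&(h[...,1]<90))[185:207,200:222]
k=max(comp(hb),key=lambda m:m.sum());ph=P[k];print('hub',k.sum(),ph.mean(0),'ray',ray(im,np.argwhere(k)[:,::-1].mean(0),np.median(ph[:,2])))
hd=cv2.cvtColor(c,cv2.COLOR_BGR2HSV);
m=masks(c)
for n,near in(('blue',(203,223)),('red',(235,185)),('yellow',(186,178))):
    q=min(comp(m[n],200),key=lambda x:np.hypot(*(np.argwhere(x).mean(0)[::-1]-near)))
    p=P[q];f=p[(p[:,2]>.026)&(p[:,2]<.036)][:,:2]*1000;f=f[np.hypot(*(f-np.median(f,0)).T)<75]
    e=np.cov(f.T);v=np.linalg.eigh(e)[1][:,1];print(n,len(f),f.mean(0),'axis',np.degrees(np.arctan2(v[1],v[0]))%180)
E
```

```text
ptr 168 [358.03701701 199.1347064 ] ((359.6455993652344, 198.74844360351562), (30.153764724731445, 41.828895568847656), 80.39739227294922)
hub 101 [0.5176892  0.17233978 0.05094928] ray [[0.5197645  0.17387151 0.04002624]]
blue 543 [449.86047555 188.12811501] axis 80.58857610082741
red 602 [555.58833957  98.82462721] axis 18.963165482182234
yellow 630 [576.04599874 231.22087399] axis 139.11504798117855
```

Emit:
move_arm(
  rows=[
    {"x": 0, "y": 0, "z": -20, "spin": 0, "grip": 0},
    {"x": 0, "y": 0, "z": -30, "spin": 0, "grip": 0},
    {"x": 0, "y": 0, "z": -35, "spin": 0, "grip": 0},
    {"x": 0, "y": 0, "z": -35, "spin": 0, "grip": 0},
    {"x": 0, "y": 0, "z": -25, "spin": 0, "grip": 0},
    {"x": 0, "y": 0, "z": -15, "spin": 0, "grip": 0},
    {"x": 0, "y": 0, "z": 0, "spin": 0, "grip": 0},
  ],
)

```text
clock: 11.75
ee_pos: [0.5717, -0.1175, 0.172]
tool_rot: [-179.8, -0.1, -77.7]
ft_force: [-0.2, 1.0, -2.2]
finger_gap: 0.311
```

Emit:
move_arm(
  rows=[
    {"x": -20.1, "y": 3.4, "z": 0, "spin": 0, "grip": 0},
    {"x": -40.2, "y": 6.9, "z": 0, "spin": 0, "grip": 0},
    {"x": -40.2, "y": 6.9, "z": 0, "spin": 0, "grip": 0},
    {"x": -40.2, "y": 6.9, "z": 0, "spin": 0, "grip": 0},
    {"x": -40.2, "y": 6.9, "z": 0, "spin": 0, "grip": 0},
    {"x": -40.2, "y": 6.9, "z": 0, "spin": 0, "grip": 0},
    {"x": -40.2, "y": 6.9, "z": 0, "spin": 0, "grip": 0},
    {"x": -40.2, "y": 6.9, "z": 0, "spin": 0, "grip": 0},
    {"x": -20.1, "y": 3.4, "z": 0, "spin": 0, "grip": 0},
    {"x": 0, "y": 0, "z": 0, "spin": 0, "grip": 0},
  ],
)

```text
clock: 12.75
ee_pos: [0.4466, 0.1872, 0.167]
tool_rot: [179.8, 0.0, -77.5]
ft_force: [0.2, -0.7, -1.5]
finger_gap: 0.309
```

Emit:
move_arm(
  rows=[
    {"x": 0, "y": 0, "z": 0, "spin": -0.07, "grip": 0},
    {"x": 0, "y": 0, "z": 0, "spin": -0.13, "grip": 0},
    {"x": 0, "y": 0, "z": 0, "spin": -0.13, "grip": 0},
    {"x": 0, "y": 0, "z": 0, "spin": -0.13, "grip": 0},
    {"x": 0, "y": 0, "z": 0, "spin": -0.13, "grip": 0},
    {"x": 0, "y": 0, "z": 0, "spin": -0.13, "grip": 0},
    {"x": 0, "y": 0, "z": 0, "spin": -0.13, "grip": 0},
    {"x": 0, "y": 0, "z": 0, "spin": -0.13, "grip": 0},
    {"x": 0, "y": 0, "z": 0, "spin": -0.13, "grip": 0},
    {"x": 0, "y": 0, "z": 0, "spin": -0.07, "grip": 0},
    {"x": 0, "y": 0, "z": 0, "spin": 0, "grip": 0},
    {"x": 0, "y": 0, "z": 0, "spin": 0, "grip": 0},
  ],
)

```text
clock: 13.95
ee_pos: [0.4483, 0.1844, 0.1681]
tool_rot: [179.9, 0.1, -10.2]
ft_force: [0.3, 0.1, -0.5]
finger_gap: 0.313
```

```bash
python3 - <<'E'
from m import *
s,w=wrist();b=ctrl.get_image('scene');print(s['ee_pos'],s['tool_rot'],s['finger_gap'],s['ft_force'])
np.savez('i2.npz',w=w['color'],wx=xyz(w))
o=np.zeros((420,800,3),np.uint8);o[:,:560]=w['color'];o[:300,560:]=cv2.resize(b['color'][170:290,310:406],(240,300),interpolation=2)
cv2.imwrite('pics/k.png',o);P=xyz(w)
for q in comp(masks(w['color'])['blue'],60):
    p=P[q];print('blue',q.sum(),np.argwhere(q).mean(0)[::-1],p.mean(0).round(4),np.percentile(p[:,2],[5,95]))
E
```

```text
[0.44831228 0.18439985 0.16813116] [ 1.79937748e+02  8.19473663e-02 -1.02454589e+01] 0.3125891475457409 [ 0.30792555  0.11573833 -0.46303988]
blue 555 [248.84684685 151.21081081] [0.4329 0.2268 0.0508] [0.03202707 0.06954295]
blue 9997 [280.76412924 284.07962389] [0.4497 0.1843 0.1753] [0.03423425 0.18833379]
```

View pics/k.png

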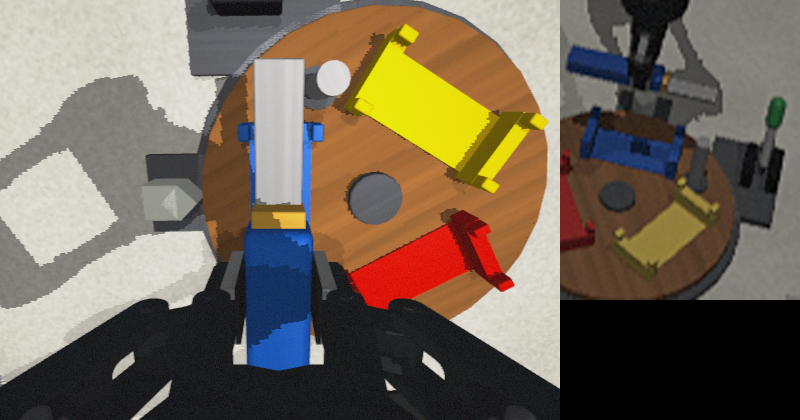

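The file is held level over the blue cradle. The pointer at (172,203) and hub at (375,198) lie nearly on the tool's x axis. I'll measure the saddle cheeks, hub and pointer from this view.

```bash
python3 - <<'E'
from m import *
d=np.load('i2.npz');c=d['w'];P=d['wx'];h=cv2.cvtColor(c,cv2.COLOR_BGR2HSV);bl=masks(c)['blue']
T=P.reshape(420,560,3);tcp=np.array([.44831,.18440]);yw=np.radians(-10.25)
ax=np.array([np.cos(yw),np.sin(yw)]);ay=np.array([np.sin(yw),-np.cos(yw)])
def rel(p): r=(np.atleast_2d(p)[:,:2]-tcp)*1000;return np.c_[r@ax,r@ay]
v,u=np.mgrid[:420,:560]
def box(u0,u1,v0,v1): return (u>=u0)&(u<u1)&(v>=v0)&(v<v1)
for n,m in dict(cheekL=bl&box(236,253,115,145),cheekR=bl&box(306,330,115,145)).items():
    p=P[m];r=rel(p[p[:,2]>.06]);print(n,len(r),r.min(0),r.max(0),r.mean(0),p[:,2].max())
m=box(335,415,160,235)&(P[...,2]>.035)&(P[...,2]<.046)&(h[...,1]<80);q=max(comp(m),key=lambda x:x.sum());p=P[q];print('hub',q.sum(),p.mean(0),rel(p).mean(0),np.ptp(rel(p),0))
m=box(140,206,178,226)&(P[...,2]>.040)&(P[...,2]<.05);q=max(comp(m),key=lambda x:x.sum());r=rel(P[q]);print('ptr',q.sum(),r.mean(0),r.min(0),r.max(0),cv2.minAreaRect(r.astype(np.float32)))
# hanging file: width edges at handle top & blade
bm=box(240,325,60,200)&(P[...,2]>.15);r=rel(P[bm]);print('blade',r.min(0),r.max(0),'centre far',r[r[:,1]<r[:,1].min()+10].mean(0),'near',r[r[:,1]>r[:,1].max()-10].mean(0), 'z',P[bm][:,2].min(),P[bm][:,2].max(),np.percentile(P[bm][:,2],[5,50,95]))
br=(h[...,0]>12)&(h[...,0]<25)&(h[...,1]>120)&(P[...,2]>.13);r=rel(P[br]);print('collar',br.sum(),np.percentile(r,[2,50,98],0))
m=(P[...,2]>.11)&(P[...,2]<.12)&box(310,355,55,100);r=rel(P[m]);print('post',len(r),r.mean(0))
b=bl&(P[...,2]>.14)&box(245,315,228,370);r=rel(P[b]);print('handle',np.percentile(r,[1,50,99],0))
E
```

```text
cheekL 213 [-28.76665158 -70.02184579] [ -0.74277817 -49.32491076] [-24.25944904 -55.46735294] 0.31163708367836196
cheekR 191 [ -0.74277817 -70.02184579] [ 30.31953623 -50.10186636] [ 26.01255814 -55.78006452] 0.31163708367836196
hub 2170 [0.52535533 0.17196485 0.04093098] [78.02849972 -1.47302131] [42.46983219 43.01189479]
ptr 1705 [-90.6681702    1.16972598] [-110.24775201  -13.21820677] [-65.70334048  16.92040334] ((-87.98214721679688, 1.8082122802734375), (30.008743286132812, 44.55961990356445), 89.60696411132812)
blade [-10.56049029 -88.725122  ] [  9.58204227 -33.48246849] centre far [ -0.45560768 -83.72686534] near [ -0.43055159 -38.55063903] z 0.16763379166594428 0.31163708367836196 [0.16905764 0.17013663 0.1712338 ]
collar 1435 [[-10.78808143 -70.02184579]
 [ -0.74277817 -29.98415987]
 [ 10.06610563 -24.35042514]]
post 979 [ 28.60354763 -86.74338728]
handle [[-13.89272262 -24.54181893]
 [ -0.731601     2.48624535]
 [ 12.42081202  36.66023049]]
```

Emit:
move_arm(
  rows=[
    {"x": 1.3, "y": -1.0, "z": 0, "spin": 0, "grip": 0},
    {"x": 0, "y": 0, "z": 25, "spin": 0, "grip": 0},
    {"x": 0, "y": 0, "z": 25, "spin": 0, "grip": 0},
    {"x": 0, "y": 0, "z": 20, "spin": 0, "grip": 0},
    {"x": 0, "y": 0, "z": 15, "spin": 0, "grip": 0},
    {"x": 0, "y": 0, "z": 10, "spin": 0, "grip": 0},
    {"x": 0, "y": 0, "z": 6, "spin": 0, "grip": 0},
    {"x": 0, "y": 0, "z": 3, "spin": 0, "grip": 0},
    {"x": 0, "y": 0, "z": 1, "spin": 0, "grip": 0},
    {"x": 0, "y": 0, "z": 0, "spin": 0, "grip": 0},
    {"x": 0, "y": 0, "z": 0, "spin": 0, "grip": 0},
  ],
)

```text
clock: 15.15
ee_pos: [0.4502, 0.186, 0.0651]
tool_rot: [-180.0, -0.1, -10.1]
ft_force: [0.6, 0.1, -0.4]
finger_gap: 0.313
```

```bash
python3 - <<'E'
from m import *
s=ctrl.read_state();print(s['ee_pos'],s['tool_rot'],s['ft_force'],s['wrist_torque'])
E
```

```text
[0.45023359 0.18603628 0.06505527] [-1.79967352e+02 -6.63349196e-02 -1.00837609e+01] [ 0.58064477  0.09763967 -0.35868443] [-0.00890895  0.00253612  0.0385812 ]
```

Emit:
move_arm(
  rows=[
    {"x": 0, "y": 0.6, "z": 1.5, "spin": 0, "grip": 0},
    {"x": 0, "y": 0, "z": 1.5, "spin": 0, "grip": 0},
    {"x": 0, "y": 0, "z": 0, "spin": 0, "grip": 0},
  ],
)

```text
clock: 15.45
ee_pos: [0.4496, 0.1853, 0.061]
tool_rot: [180.0, 0.0, -10.1]
ft_force: [-0.1, -0.1, -1.5]
finger_gap: 0.315
```

Emit:
move_arm(
  rows=[
    {"x": 0, "y": 0, "z": 1, "spin": 0, "grip": 0},
    {"x": 0, "y": 0, "z": 0, "spin": 0, "grip": 0},
  ],
)

```text
clock: 15.65
ee_pos: [0.4498, 0.1854, 0.0607]
tool_rot: [-180.0, -0.0, -10.1]
ft_force: [-2.0, -0.7, 2.5]
finger_gap: 0.316
```

Emit:
move_arm(
  rows=[
    {"x": 0, "y": 0, "z": 1, "spin": 0, "grip": 0},
    {"x": 0, "y": 0, "z": 0, "spin": 0, "grip": 0},
  ],
)

```text
clock: 15.85
ee_pos: [0.4498, 0.1854, 0.0607]
tool_rot: [-180.0, -0.0, -10.1]
ft_force: [-4.3, -1.8, 7.2]
finger_gap: 0.312
```

Emit:
move_arm(
  rows=[
    {"x": 0, "y": 0, "z": -1, "spin": 0, "grip": 60},
    {"x": 0, "y": 0, "z": 0, "spin": 0, "grip": 60},
    {"x": 0, "y": 0, "z": 0, "spin": 0, "grip": 60},
    {"x": 0, "y": 0, "z": 0, "spin": 0, "grip": 60},
    {"x": 0, "y": 0, "z": 0, "spin": 0, "grip": 60},
    {"x": 0, "y": 0, "z": -20, "spin": 0, "grip": 60},
    {"x": 0, "y": 0, "z": -30, "spin": 0, "grip": 60},
    {"x": 0, "y": 0, "z": -30, "spin": 0, "grip": 60},
    {"x": 0, "y": 0, "z": -30, "spin": 0, "grip": 60},
    {"x": 0, "y": 0, "z": -30, "spin": 0, "grip": 60},
    {"x": 0, "y": 0, "z": -20, "spin": 0, "grip": 60},
    {"x": 0, "y": 0, "z": 0, "spin": 0, "grip": 60},
  ],
)

```text
clock: 17.05
ee_pos: [0.4509, 0.1857, 0.2239]
tool_rot: [-179.8, -0.3, -10.1]
ft_force: [0.1, -0.3, -0.0]
finger_gap: 0.699
```

```bash
python3 - <<'E'
from m import *
s,w=wrist();b=ctrl.get_image('scene');print(s['ee_pos'],s['tool_rot'],s['finger_gap'],s['ft_force'])
P=xyz(w);np.savez('i3.npz',w=w['color'],wx=P)
o=np.zeros((420,800,3),np.uint8);o[:,:560]=w['color'];o[:300,560:]=cv2.resize(b['color'][170:290,310:406],(240,300),interpolation=2)
cv2.imwrite('pics/l.png',o)
q=masks(w['color'])['green']
for k in comp(q,40):
    p=P[k];print('green',k.sum(),np.argwhere(k).mean(0)[::-1],p.mean(0),p.min(0),p.max(0))
E
```

```text
[0.45089122 0.18571533 0.22394414] [-179.83051769   -0.31429987  -10.08351677] 0.698994226017742 [ 0.11890877 -0.29056878 -0.00573284]
```

View pics/l.png

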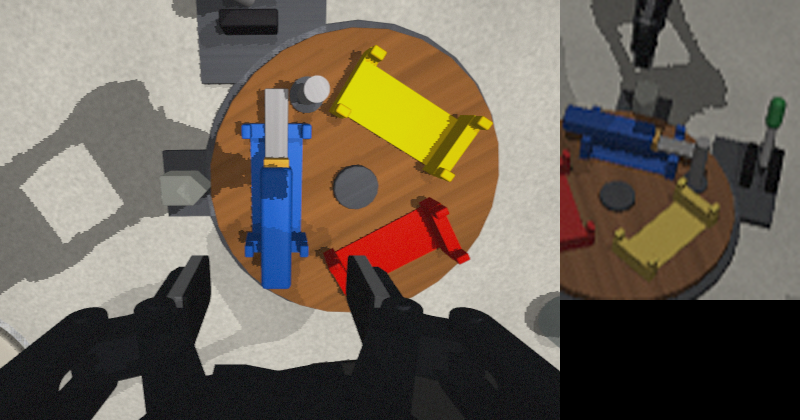

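The file lies in both saddles: blade (276,125), handle (276,230), both cheek pairs visible beside it. I'll verify it numerically and go to the lock.

Emit:
move_arm(
  rows=[
    {"x": -12.2, "y": -16.1, "z": 0, "spin": 0, "grip": 0},
    {"x": -24.5, "y": -32.2, "z": 0, "spin": 0, "grip": 0},
    {"x": -24.5, "y": -32.2, "z": 0, "spin": 0, "grip": 0},
    {"x": -24.5, "y": -32.2, "z": 0, "spin": 0, "grip": 0},
    {"x": -24.5, "y": -32.2, "z": 0, "spin": 0, "grip": 0},
    {"x": -12.2, "y": -16.1, "z": 0, "spin": 0, "grip": 0},
    {"x": 0, "y": 0, "z": 0, "spin": 0, "grip": 0},
    {"x": 0, "y": 0, "z": 0, "spin": 0, "grip": 0},
  ],
  newtons=40,
)

```text
clock: 17.95
ee_pos: [0.357, 0.3649, 0.2184]
tool_rot: [179.8, 0.1, -10.0]
ft_force: [0.8, 0.2, -1.2]
finger_gap: 0.002
```

```bash
python3 - <<'E'
from m import *
d=np.load('i3.npz');c=d['w'];P=d['wx'];h=cv2.cvtColor(c,cv2.COLOR_BGR2HSV);bl=masks(c)['blue']
def fr(tcp,yaw):
    y=np.radians(yaw);a=np.array([[np.cos(y),np.sin(y)],[np.sin(y),-np.cos(y)]])
    return lambda p:((np.atleast_2d(p)[:,:2]-tcp)*1000)@a.T
rel=fr(np.array([.45089,.18572]),-10.08)
v,u=np.mgrid[:420,:560];box=lambda u0,u1,v0,v1:(u>=u0)&(u<u1)&(v>=v0)&(v<v1)
for n,m in dict(cheekTL=bl&box(238,260,118,145),cheekTR=bl&box(292,315,118,145),cheekBL=bl&box(238,260,228,260),cheekBR=bl&box(293,315,228,260)).items():
    p=P[m];p=p[(p[:,2]>.058)&(p[:,2]<.075)];r=rel(p);print(n,len(r),np.percentile(r,[3,97],0).round(1).tolist())
m=bl&box(255,297,168,292)&(P[...,2]>.07);p=P[m];r=rel(p);print('handle',np.percentile(r,[1,99],0).round(1).tolist(),'z fit',np.linalg.lstsq(np.c_[r,np.ones(len(r))],p[:,2]*1000,rcond=None)[0]);e=np.linalg.eigh(np.cov(r.T))[1][:,1];print('axis',e)
m=box(262,290,86,156)&(P[...,2]>.05)&(P[...,2]<.075)&(h[...,1]<60);p=P[m];r=rel(p);print('blade',np.percentile(r,[1,99],0).round(1).tolist(),np.median(p[:,2]))
m=box(325,390,155,220)&(P[...,2]>.035)&(P[...,2]<.046)&(h[...,1]<80);q=max(comp(m),key=lambda x:x.sum());print('hub',rel(P[q]).mean(0))
m=box(150,213,165,215)&(P[...,2]>.04)&(P[...,2]<.05);q=max(comp(m),key=lambda x:x.sum());r=rel(P[q]);print('ptr',r.mean(0),cv2.minAreaRect(r.astype(np.float32)))
m=box(295,335,70,110)&(P[...,2]>.11)&(P[...,2]<.12);print('post',rel(P[m]).mean(0))
s,w=wrist();P=xyz(w);print(s['ee_pos'],s['tool_rot']);save(w,'n')
rel=fr(s['ee_pos'][:2],s['tool_rot'][2]);h=cv2.cvtColor(w['color'],cv2.COLOR_BGR2HSV)
for k in comp(masks(w['color'])['green'],40):
    p=P[k];r=rel(p);print('green',k.sum(),np.argwhere(k).mean(0)[::-1],r.mean(0),np.percentile(r,[2,98],0).tolist(),np.percentile(p[:,2],[5,98]))
E
```

```text
cheekTL 144 [[-30.5, -59.2], [-22.9, -47.8]]
cheekTR 129 [[21.1, -59.2], [27.4, -47.8]]
cheekBL 129 [[-30.7, 50.5], [-23.0, 61.1]]
cheekBR 111 [[21.0, 50.6], [27.5, 61.2]]
handle [[-14.8, -22.9], [12.3, 87.6]] z fit [-3.45631350e-03 -5.32187016e-02  8.18930517e+01]
axis [-0.00671138  0.99997748]
blade [[-11.0, -87.9], [8.0, -32.7]] 0.06301975435570223
hub [75.88047503  0.76551368]
ptr [-93.14192059   2.96162546] ((-90.23764038085938, 3.4669246673583984), (29.88285255432129, 44.667842864990234), 89.4351577758789)
post [ 26.75550119 -84.79654177]
[0.35696738 0.36488497 0.21839196] [ 1.79842513e+02  8.63819383e-02 -1.00274778e+01]
green 780 [365.89487179 201.36666667] [64.82356966 -4.64799842] [[54.042109827720424, -11.88804014230704], [79.98392068547628, 6.613308462597666]] [0.09737161 0.12281424]
```

View pics/n.png

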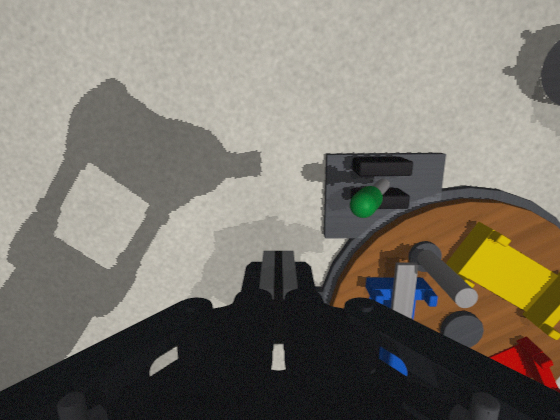

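```bash
python3 - <<'E'
from m import *
def fr(tcp,yaw):
    y=np.radians(yaw);a=np.array([[np.cos(y),np.sin(y)],[np.sin(y),-np.cos(y)]])
    return lambda p:((np.atleast_2d(p)[:,:2]-tcp)*1000)@a.T
v,u=np.mgrid[:420,:560];box=lambda u0,u1,v0,v1:(u>=u0)&(u<u1)&(v>=v0)&(v<v1)
def zs(f,cols,rows,tcp,yaw):
    d=np.load(f);P=d['wx'];bl=masks(d['w'])['blue'];rel=fr(np.array(tcp),yaw)
    for r0 in rows:
        p=P[r0:r0+6,cols[0]:cols[1]].reshape(-1,3);print(f,r0,rel(p)[:,1].mean().round(1),(np.median(p[:,2])*1000).round(1))
zs('i3.npz',(272,280),(95,115,140,175,200,225,250,275),(.45089,.18572),-10.08)
zs('i1.npz',(274,282),(100,130,165,190,215,240,250),(.57098,-.11755),-78.05)
s,w=wrist();P=xyz(w);rel=fr(s['ee_pos'][:2],s['tool_rot'][2])
m=box(340,430,150,215)&(P[...,2]>.0425)&(P[...,2]<.05)
for k in comp(m,60):print('cheek',k.sum(),np.argwhere(k).mean(0)[::-1],np.percentile(rel(P[k]),[2,98],0).tolist(),np.median(P[k][:,2]))
g=masks(w['color'])['green']&(P[...,2]>.09)&box(340,395,180,220);p=np.c_[rel(P[g]),P[g][:,2]*1000]
A=np.c_[2*p,np.ones(len(p))]
for z0,z1 in((90,105),(105,115),(115,130)):
    k=p[(p[:,2]>=z0)&(p[:,2]<z1)];print(len(k),k.mean(0) if len(k) else'')
E
```

```text
i3.npz 95 -81.1 63.0
i3.npz 115 -64.8 62.9
i3.npz 140 -43.5 62.9
i3.npz 175 -15.7 79.7
i3.npz 200 6.3 80.0
i3.npz 225 29.1 80.1
i3.npz 250 53.0 80.2
i3.npz 275 77.9 80.1
i1.npz 100 -77.3 14.0
i1.npz 130 -47.7 14.3
i1.npz 165 -14.1 30.9
i1.npz 190 11.9 30.7
i1.npz 215 36.6 31.2
i1.npz 240 67.0 30.7
i1.npz 250 78.6 30.8
cheek 840 [384.57380952 167.50238095] [[74.13061573442465, -25.640127038236955], [121.59745525745613, -11.827733002418176]] 0.04688487707302269
cheek 409 [394.13202934 200.70904645] [[96.47850881695456, 6.170264725675671], [122.6328892888862, 20.112032371707006]] 0.04698736854604696
99 [73.67347081 -9.16189515 99.61278299]
152 [ 65.88995868  -7.91156709 110.72961104]
505 [ 61.71579098  -3.65783308 119.59308726]
```

The file is flat: handle top 80 mm and blade top 63 mm along its whole length. The lever plane is 2.8 mm toward −y and the pivot is 98 mm ahead. I go down and push.

Emit:
move_arm(
  rows=[
    {"x": 0, "y": -2.8, "z": 30, "spin": 0, "grip": 0},
    {"x": 0, "y": 0, "z": 35, "spin": 0, "grip": 0},
    {"x": 0, "y": 0, "z": 35, "spin": 0, "grip": 0},
    {"x": 0, "y": 0, "z": 23, "spin": 0, "grip": 0},
    {"x": 0, "y": 0, "z": 10, "spin": 0, "grip": 0},
    {"x": 0, "y": 0, "z": 0, "spin": 0, "grip": 0},
  ],
)

```text
clock: 18.65
ee_pos: [0.3578, 0.3667, 0.0858]
tool_rot: [179.9, 0.1, -10.2]
ft_force: [0.1, 0.8, 0.5]
finger_gap: -0.004
```

Emit:
move_arm(
  rows=[
    {"x": 10, "y": 0, "z": 0, "spin": 0, "grip": 0},
    {"x": 10, "y": 0, "z": 0, "spin": 0, "grip": 0},
    {"x": 10, "y": 0, "z": 0, "spin": 0, "grip": 0},
    {"x": 10, "y": 0, "z": 0, "spin": 0, "grip": 0},
    {"x": 10, "y": 0, "z": 0, "spin": 0, "grip": 0},
    {"x": 10, "y": 0, "z": 0, "spin": 0, "grip": 0},
    {"x": 10, "y": 0, "z": 0, "spin": 0, "grip": 0},
  ],
)

```text
clock: 19.35
ee_pos: [0.4278, 0.3559, 0.0881]
tool_rot: [-179.9, -0.0, -10.1]
ft_force: [-3.1, -0.3, 6.2]
finger_gap: -0.001
```

Emit:
move_arm(
  rows=[
    {"x": 5, "y": 0, "z": 0, "spin": 0, "grip": 0},
    {"x": 5, "y": 0, "z": 0, "spin": 0, "grip": 0},
    {"x": 0, "y": 0, "z": 0, "spin": 0, "grip": 0},
  ],
)

```text
clock: 19.65
ee_pos: [0.4373, 0.3536, 0.0869]
tool_rot: [180.0, -0.0, -10.1]
ft_force: [-1.1, -0.1, 0.9]
finger_gap: 0.002
```

Emit:
move_arm(
  rows=[
    {"x": 4, "y": 0, "z": 0, "spin": 0, "grip": 0},
    {"x": 4, "y": 0, "z": 0, "spin": 0, "grip": 0},
    {"x": 4, "y": 0, "z": 0, "spin": 0, "grip": 0},
    {"x": 0, "y": 0, "z": 0, "spin": 0, "grip": 0},
  ],
)

```text
clock: 20.05
ee_pos: [0.4487, 0.3517, 0.0867]
tool_rot: [180.0, 0.0, -10.1]
ft_force: [-0.9, 0.2, -0.7]
finger_gap: 0.003
```

Emit:
move_arm(
  rows=[
    {"x": 2, "y": 0, "z": 0, "spin": 0, "grip": 0},
    {"x": 2, "y": 0, "z": 0, "spin": 0, "grip": 0},
    {"x": 0, "y": 0, "z": 0, "spin": 0, "grip": 0},
  ],
)

```text
clock: 20.35
ee_pos: [0.4525, 0.3511, 0.0871]
tool_rot: [180.0, 0.0, -10.1]
ft_force: [-1.3, 0.7, -0.6]
finger_gap: -0.003
```

Emit:
move_arm(
  rows=[
    {"x": 2, "y": 0, "z": 0, "spin": 0, "grip": 0},
    {"x": 0, "y": 0, "z": 0, "spin": 0, "grip": 0},
  ],
)

```text
clock: 20.55
ee_pos: [0.4546, 0.3508, 0.0873]
tool_rot: [180.0, -0.0, -10.1]
ft_force: [-1.6, -0.2, 0.6]
finger_gap: -0.001
```

```bash
python3 - <<'E'
from m import *
b=ctrl.get_image('scene');P=xyz(b)
for k in comp(masks(b['color'])['green'],15):
    p=P[k]
    if abs(p[:,1].mean()-.35)<.06 and p[:,2].mean()>0: print(k.sum(),np.argwhere(k).mean(0)[::-1],np.median(p,0),np.percentile(p[:,2],98))
E
```

```text
43 [393.8372093  227.81395349] [0.489505   0.34319527 0.11799169] 0.12682291120342382
38 [414.47368421 280.5       ] [0.66339691 0.39498449 0.11106025] 0.13856470257720319
```

Emit:
move_arm(
  rows=[
    {"x": 3, "y": 0, "z": 0, "spin": 0, "grip": 0},
    {"x": 3, "y": 0, "z": 0, "spin": 0, "grip": 0},
    {"x": 0, "y": 0, "z": 0, "spin": 0, "grip": 0},
  ],
)

```text
clock: 20.9
ee_pos: [0.4607, 0.3497, 0.0873]
tool_rot: [-180.0, -0.0, -10.1]
ft_force: [-1.8, 0.9, -0.2]
finger_gap: 0.002
```

Emit:
move_arm(
  rows=[
    {"x": 2, "y": 0, "z": 0, "spin": 0, "grip": 0},
    {"x": 0, "y": 0, "z": 0, "spin": 0, "grip": 0},
  ],
)

```text
clock: 21.1
ee_pos: [0.4622, 0.3495, 0.0872]
tool_rot: [180.0, 0.0, -10.1]
ft_force: [-2.1, 1.1, -0.8]
finger_gap: -0.001
```

Emit:
move_arm(
  rows=[
    {"x": 2, "y": 0, "z": 0, "spin": 0, "grip": 0},
    {"x": 0, "y": 0, "z": 0, "spin": 0, "grip": 0},
  ],
)

```text
clock: 21.3
ee_pos: [0.4626, 0.3494, 0.0871]
tool_rot: [180.0, 0.2, -10.0]
ft_force: [-9.6, 0.2, 1.7]
finger_gap: -0.0
```

Emit:
move_arm(
  rows=[
    {"x": 1.5, "y": 0, "z": 0, "spin": 0, "grip": 0},
    {"x": 0, "y": 0, "z": 0, "spin": 0, "grip": 0},
  ],
)

```text
clock: 21.5
ee_pos: [0.4629, 0.3494, 0.0871]
tool_rot: [179.9, 0.4, -10.0]
ft_force: [-12.9, 0.9, 3.8]
finger_gap: -0.0
```

The force jumped from 2 to 13 N with no further travel, so the lever is on its stop. I back off, go up and check.

Emit:
move_arm(
  rows=[
    {"x": -10, "y": 0, "z": 0, "spin": 0, "grip": 0},
    {"x": -25, "y": 0, "z": 0, "spin": 0, "grip": 0},
    {"x": -30, "y": 0, "z": 0, "spin": 0, "grip": 0},
    {"x": -35, "y": 0, "z": 0, "spin": 0, "grip": 0},
    {"x": 0, "y": 0, "z": -35, "spin": 0, "grip": 0},
    {"x": 0, "y": 0, "z": -40, "spin": 0, "grip": 0},
    {"x": 0, "y": 0, "z": -40, "spin": 0, "grip": 0},
    {"x": 0, "y": 0, "z": -20, "spin": 0, "grip": 0},
    {"x": -20, "y": -30, "z": 0, "spin": 0, "grip": 0},
    {"x": -20, "y": -40, "z": 0, "spin": 0, "grip": 0},
    {"x": -10, "y": -30, "z": 0, "spin": 0, "grip": 0},
    {"x": 0, "y": 0, "z": 0, "spin": 0, "grip": 0},
  ],
)

```text
clock: 22.7
ee_pos: [0.3346, 0.4764, 0.2214]
tool_rot: [-180.0, -0.0, -9.9]
ft_force: [-0.8, -0.6, -0.9]
finger_gap: -0.001
```

```bash
python3 - <<'E'
from m import *
a=ctrl.get_image('top');b=ctrl.get_image('scene');s=ctrl.read_state();print(s['ee_pos'])
for n,im in(('t',a),('s',b)):
    P=xyz(im)
    for k in comp(masks(im['color'])['green'],15):
        p=P[k]
        if abs(p[:,1].mean()-.35)<.06 and p[:,2].mean()>0: print(n,k.sum(),np.argwhere(k).mean(0)[::-1],np.median(p,0),np.percentile(p[:,2],98))
    print(handle(im,(200,225) if n=='t' else (345,220),.08))
o=np.zeros((480,800,3),np.uint8);o[:,:400]=cv2.resize(a['color'][150:270,130:230],(400,480),interpolation=2);o[:,400:]=cv2.resize(b['color'][190:310,310:410],(400,480),interpolation=2)
cv2.imwrite('pics/z.png',o)
E
```

```text
[0.33564427 0.47369001 0.22205325]
t 25 [119.44 137.76] [0.65927486 0.39396238 0.12130026] 0.141007450434436
t 70 [137.91428571 205.47142857] [0.48508509 0.34254125 0.11011062] 0.12153162862043962
(array([443.10870361, 167.60099792]), array([144.5,  57.8]), np.float32(79.53273))
s 36 [393.11111111 230.5       ] [0.49777203 0.34169412 0.11594843] 0.12275870649345023
s 35 [414.45714286 280.42857143] [0.66484699 0.39442456 0.11154267] 0.14097588196854346
(array([495.37857056, 184.72987366]), array([102.1,  35.6]), np.float32(77.01266))
```

View pics/z.png

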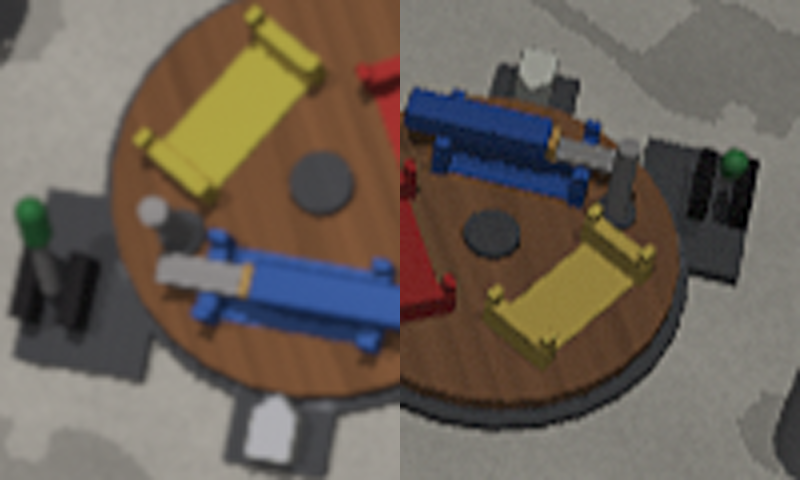

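The lever leans away from the robot at (32,220). The file lies in both saddles, and the blue cradle is at the pointer (270,430). I'm handing the job in.

```bash
python3 -c "
from plant import ctrl
print(ctrl.job_done())"
```

```text
the job is handed in; nothing more can be done
None
```

The job is done and handed in. I turned the caddy by its post until the blue cradle faced the pointer. Then I laid the small blue file from the mat in the cradle and pushed the green lever over to its stop. It took about 23 of the 72 s allowed.

- **Deck:** the blue cradle is within about 1° of the pointer. Two wrist views put the deck roughly 0.5–1° short of it, which is close to the calibration limit, so I left it.
- **File:** it lies flat, with the handle top at 80 mm and the blade top at 63 mm along its whole length. It is centred to within about 0.5 mm across the notch and 1.5 mm along it.
- **Lock:** the push force rose from 2 to 13 N with no more travel. After I backed off, the lever tip was at about the same height as at the start, leaning the other way.
- **Disagreement:** in the last top and scene views the cradle and file merged in the blue mask, so that final numeric check was no use. I relied on the earlier wrist measurement and the final picture.
- **Other items:** I did not measure the jar, the pen tin or the two files on the cork board at the end. My moves kept well clear of them.

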